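# Twist the tapered stop peg home in the engraver's block

### The arm

A 7-joint arm with a two-finger parallel gripper is mounted at the origin on the work surface. World frame = base frame: x ahead of the robot, y to its left, z up, the work surface at z = 0. Lengths are in m, angles in degrees, forces in N, time in s.
With the tool pointing down it reaches from about 0.425 to 0.875 m from the base axis. Payload 4.7 kg.
Tool frame: the origin (TCP) lies between the finger pads; the fingertips stand 8 mm ahead of it and the grasp point (between the pads) lies 11 mm behind it (env.tip_extent is the distance from the TCP to the fingertips, in m); z points along the fingers, y is the line along which they close (so a half turn about z gives the same grasp; the last joint's range is limited). The gripper opens to 87 mm and grips with 3 to 60 N. Pads are 19 mm wide; open, the fingers measure 117 mm over their backs; the gripper's body (75 mm by 190 mm) begins 51 mm behind the grasp point.
Start: joints at [-70.01, 18.392, -4.016, 83.108, 1.295, 78.541, -3.26], TCP at [0.214, 0.614, 0.231] pointing down, gripper open.
Joint ranges: [-163.93, 163.93], [-17.29, 119.83], [-79.2, 71.16], [3.27, 140.29], [-89.18, 269.18], [5.43, 117.66], [-154.24, 154.24]. Speed limits (degrees/s): [147.25, 147.25, 180, 180, 180, 180, 180].

### API

Orientations are given as [roll, pitch, yaw] about the fixed x, y, z axes, in that order (R = Rz(yaw) Ry(pitch) Rx(roll)).
In Python, from cell import sensors, vision, workorder, env gives the robot as it stands.
- The arm moves only by the tool drive_tool, never from a script. Its argument "moves" is a list of rows, each an object of numbers: "x", "y", "z": the shift along the tool's x, y, z in mm; "rx", "ry", "rz": the turn, a rotation vector about the tool's x, y, z in rad; "fingers": the closure, from -1 (fully open) to 1 (shut). In form: [{"x": .., "y": .., "z": .., "rx": .., "ry": .., "rz": .., "fingers": ..}, ...]. A call has 1 to 20 rows; each row is the pose to reach, as a shift and turn from the pose commanded when the call began, along the tool's axes at that moment; what a row does not reach only later rows make up. A row lasts 1/8 s, in which the tool goes at most 62.5 mm and 10.7 degrees, less where a joint would pass 70% of its speed; a pose out of reach is approached as far as the arm can. A call with a gripper value outside its range is refused whole. The fingers move at their own pace and stop on an object; "force" is the grip in N (left out, the last holds). Time passes only in rows, so rows that repeat a pose let the fingers close. It gives the time, the measured TCP pose, the force, the opening and the grip force at its end, in the units of the state.
- sensors.get_obs(): the state, without advancing time (a new reading comes with each control period).
- vision.read_camera(name): name is "scene" or "top" or "wrist"; returns a dict with "image" (400x640x3 uint8, red, green, blue), "fx", "fy", "cx", "cy" (pixels), "R" (3x3) and "t" (3): a world point X has camera coordinates R X + t. Camera axes: x right, y down, z forward; pixel columns grow to the right and rows downward; lengths in m; the calibration is good to about 2 mm. A picture is of the moment at which its call begins. There is no depth.
- workorder.sign_off(): hands the job in; it is judged then, once.
The state is a dict: "time_s": time; "qpos": joint angles; "joint_velocities": joint speeds; "effort": joint torques, N m; "tool_pos": TCP position; "tool_rot": TCP orientation; "force": force on the tool from outside, world axes, zero at the start; "wrist_torque": the same for the moment, N m; "grip_width": finger opening in m; "grasp_force": force on a finger pad.
Only numpy, scipy, OpenCV 4.12 (cv2) and the standard library are available. Lean on these libraries where they do the work, as an engineer would, in place of code of your own. Each camera call takes 0.05 s, during which the arm holds its last target. There are 200 camera calls.

### The job

Take the metal stop peg from its stand and set its tapered plug in the brass-lined hole of the engraver's cushioned block. Twist it while pressing down until the black ring around the plug is down level with the block's top face, never pressing with more than 25 N or the bush cracks, and leave it wedged there, released, upright, with its flat head in line with the block's steel fence. Leave the knife, the hammer, the cup and the oilstone where they are.

Things in the scene. Friction and masses are not known exactly. Their poses are not given: they have to be found in the camera images.
- peg: Loose aluminium stop peg, 84 mm tall, about 150 g, upright in its stand at the start. Origin: centre of its foot; z up the peg. Tapered round plug 42 mm long, radius 9.0 mm at the foot growing 0.15 mm per mm; above it a collar, radius 18.5 mm, 42 to 48 mm above the foot; above that the flat head.
- peg_ring (a point): Middle of the black ring line (1.6 mm wide) around the plug, on the peg's axis, 33 mm above the foot. Pressed straight down the plug jams with the ring still about 2 mm above the block's face; turned by about 1 rad either way under a steady 14 to 22 N it creeps in until the ring is level or a little below, and then holds by friction.
- stand: Fixed plywood stand, 100 x 100 x 30 mm, origin at the centre of its underside; a 30 mm wide, 12 mm deep round hole in the middle of its top in which the peg's foot stands loosely (foot 18 mm above the table).
- block: Dark wooden block 160 (its x, as the tray's) x 110 (its y) x 55 mm, origin at the centre of its underside, 20 mm above the table. It can only sink straight down on its rubber cushion, 1 mm for every 5 N pressed on it, and comes back up. A steel fence, 8 mm thick and 10 mm high above the top face, runs along its x on the +y edge, inner face 47 mm from the hole's axis.
- block_mouth (a point): Centre of the mouth of the tapered hole, in the middle of the block's top face, 75 mm above the table when not pressed; sinks with the block. The hole is upright: radius 13.2 mm at the mouth, narrowing 0.15 mm per mm, 45 mm deep, a split brass bush that springs open a little as the plug wedges in. Without force the plug stops with its ring 5 mm above the face.
- knife: Kitchen knife lying flat, 300 mm long, a bystander.
- mallet: Engraver's hammer lying flat, a bystander.
- cup: Ceramic cup 72 mm wide, 85 mm tall, a bystander.
- oilstone: Grey oilstone 70 x 200 x 30 mm, a bystander.
- peg_head (a point): Middle of the peg's flat upright head, on the peg's axis 66 mm above the foot. The head is 50 mm long (peg's x), 14 mm thick (peg's y; gripped across this from above), 36 mm tall (48 to 84 mm above the foot). Its two ends are alike.
- base: Fixed grey tray, 200 (its x) x 150 (its y) x 8 mm, origin at the centre of its underside on the table, carrying the rubber cushion and the block. The tray (with the block) and the stand may change sides.
There are look-alikes about, which are no part of the job. Of the things that look like the peg, the smallest one is meant.

How it is judged (in metres and radians):
On the way:
1. the plug stands in the block's hole (horizontal distance between peg_ring and block_mouth below 0.006 m and z of peg_ring in the frame of block_mouth below 0.012 m), for 0.1 s.
At the end, for the whole second after the job is handed in: The peg stays wedged by itself in the block's hole, at rest: ring line level with the top face or below it (at most 1 mm above), peg upright within 3 degrees and centred within 3 mm, flat head parallel to the fence within 9 degrees (z of peg_ring in the frame of block_mouth below 0.001 m and horizontal distance between peg_ring and block_mouth below 0.003 m and angle between peg's own z axis and vertical below 0.06 rad and angle between the x axis of peg and the x axis of block, either way round below 0.16 rad and linear speed of peg below 0.01 m/s and angular speed of peg below 0.1 rad/s); the robot touches nothing.
It fails at once if the block was pressed down with more than 25 N (its cushion squashed by more than 5 mm) (z of block_mouth in the frame of base below 0.07 m).
It fails at once if a bystander was moved by more than 20 mm (distance of any of knife, mallet, cup, oilstone from where it was at the start of the episode above 0.02 m).
It also fails if it takes over 56 s, if anything falls off the work surface, if the arm or the gripper's body presses on something with over 40 N, if the wrist force passes 120 N, or if a joint passes its speed limit or range.

## Working session

There is one attempt and no reset: what is moved stays moved. The work goes in short steps, Python scripts to look and compute and a tool call to move; the robot and the scene stay as the last step left them, time stands still between calls to the robot, and variables do not carry over. Pictures are saved under pics/ and viewed, at most 10 in all, crops included, and the job is handed in when it is done.

Besides the shell and the picture viewer there is one more tool, called after "Request:" in YAML: its name, and indented under it one key for each argument. drive_tool: Moves the arm, as the interface text tells. Its arguments: {"type":"object","properties":{"moves":{"type":"array"},"force":{"type":"number"}},"required":["moves"]}

```bash
mkdir -p pics; python3 - <<'E'
from cell import sensors, vision
import cv2
for n in ("scene","top"):
    d=vision.read_camera(n); cv2.imwrite(f"pics/{n}0.png",d["image"][:,:,::-1]); print(n,d["fx"],d["cx"],d["cy"],d["R"],d["t"])
print(sensors.get_obs())
E
```

```text
scene 482.81126715083064 323.780738209359 198.16676617936605 [[ 6.24440626e-01  7.81072158e-01 -4.34908211e-04]
 [ 6.46876315e-01 -5.17467516e-01 -5.60159265e-01]
 [-4.37749857e-01  3.49504870e-01 -8.28384819e-01]] [-0.40322037 -0.35591092  1.44109243]
top 407.78861745928054 323.08471011021635 199.65624241556083 [[ 0.00760333 -0.99996388  0.00379894]
 [-0.99429448 -0.00796434 -0.10637222]
 [ 0.10639863 -0.00296849 -0.99431912]] [0.02146583 0.63715677 1.00619809]
{'time_s': 0.1, 'qpos': array([-70.0110553 ,  18.43472202,  -4.01603589,  83.16632841,
         1.29301919,  78.5392171 ,  -3.25957036]), 'joint_velocities': array([-0.00887907, -0.1622416 ,  0.06386159, -0.24533165,  0.08918738,
       -0.11243461, -0.04974   ]), 'effort': array([-2.10900826e-04, -4.92575383e+01, -4.05522035e-01, -3.13397527e+01,
       -6.40920061e-02,  3.96713137e-02,  7.79858942e-05]), 'tool_pos': array([0.21343809, 0.61347139, 0.22958581]), 'tool_rot': array([-1.79904851e+02,  3.18892940e-03,  1.60821131e+02]), 'force': array([ 0.46519021, -0.43121509,  0.44716648]), 'wrist_torque': array([-0.07928371,  0.01760894, -0.03309598]), 'grasp_force': 0.0, 'grip_width': 0.08705960605414072}
```

View pics/scene0.png

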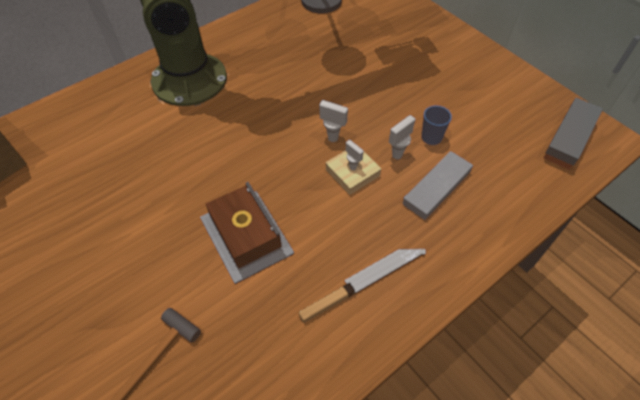

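View pics/top0.png

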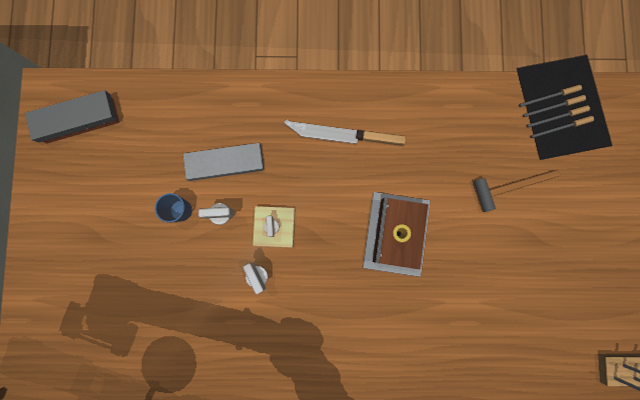

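In the scene view, three things look like the peg: (333,120) and (400,137), which stand on the table and are larger, and (354,155), which stands in the plywood stand. The one in the stand is the smallest, so it fits. In the top view they are at (257,277), (218,213) and (272,226). I'll confirm with one crop and measure.

```bash
cat > h.py <<'E'
import numpy as np, cv2
from cell import sensors, vision
def cam(n): return vision.read_camera(n)
def ray(d,u,v,z):
    R,t=np.array(d["R"]),np.array(d["t"]); C=-R.T@t
    w=R.T@np.array([(u-d["cx"])/d["fx"],(v-d["cy"])/d["fy"],1]); return C+w*(z-C[2])/w[2]
def blobs(m,amin=10):
    n,l,s,c=cv2.connectedComponentsWithStats(m.astype(np.uint8))
    return [(l==i,s[i],c[i]) for i in range(1,n) if s[i,4]>=amin]
E
python3 - <<'E'
from h import *
t=cam("top"); s=cam("scene")
a=cv2.resize(t["image"][190:290,195:295],(400,400),interpolation=cv2.INTER_CUBIC)
b=cv2.resize(s["image"][90:190,310:410],(400,400),interpolation=cv2.INTER_CUBIC)
cv2.imwrite("pics/crop.png",np.hstack([a,b])[:,:,::-1])
im=t["image"]; hsv=cv2.cvtColor(im,cv2.COLOR_RGB2HSV)
# brass
m=(hsv[...,0]>20)&(hsv[...,0]<35)&(hsv[...,1]>120)&(hsv[...,2]>120); m[:, :360]=0; m[:,440:]=0;m[:180]=0;m[290:]=0
for B in blobs(m): print("brass",B[1],B[2],ray(t,*B[2],.075))
# stand: yellow-ish
m=(hsv[...,0]>18)&(hsv[...,0]<40)&(hsv[...,1]>40)&(hsv[...,2]>140); m2=np.zeros_like(m); m2[200:252,248:300]=m[200:252,248:300]
ys,xs=np.nonzero(m2); r=cv2.minAreaRect(np.c_[xs,ys].astype(np.float32)); print("stand",r,ray(t,*r[0],.03))
# light grey heads
m=(hsv[...,1]<60)&(hsv[...,2]>120); m[:190]=0;m[295:]=0;m[:,:190]=0;m[:,300:]=0
for B in blobs(m,15):
    ys,xs=np.nonzero(B[0]); r=cv2.minAreaRect(np.c_[xs,ys].astype(np.float32)); print("grey",B[1],r,ray(t,*r[0],.102))
print(im[215:240:2,262:282:2].tolist()[::3])
# tray/dark block
m=(hsv[...,1]<60)&(hsv[...,2]>70); m[:180]=0;m[290:]=0;m[:,:355]=0;m[:,440:]=0
for B in blobs(m,40):
    ys,xs=np.nonzero(B[0]); r=cv2.minAreaRect(np.c_[xs,ys].astype(np.float32)); print("tray",B[1],r, [ray(t,*p,.008).round(3) for p in cv2.boxPoints(r)])
E
```

```text
brass [393 225  18  17 166] [401.47590361 232.75903614] [ 0.55320213 -0.1645485   0.075     ]
stand ((273.062255859375, 226.1934814453125), (40.0974235534668, 39.47907257080078), 2.726310968399048) [0.5685454  0.15304169 0.03      ]
grey [198 203  32  14 302] ((213.2218017578125, 209.54864501953125), (12.600414276123047, 31.06438636779785), 86.42366790771484) [0.60397776 0.2872966  0.102     ]
grey [209 217  20   8 107] ((218.76551818847656, 220.6862335205078), (6.975820541381836, 19.01741600036621), 85.2363510131836) [0.57763863 0.2732275  0.102     ]
grey [264 216   9  21 147] ((268.0, 226.0), (20.0, 8.0), 90.0) [0.56597971 0.15645284 0.102     ]
grey [274 220   5  13  48] ((276.0, 226.0), (12.0, 4.0), 90.0) [0.56612655 0.13753935 0.102     ]
grey [243 263  20  31 299] ((251.20001220703125, 278.8999938964844), (31.304948806762695, 11.180339813232422), 63.43495178222656) [0.44243676 0.19291519 0.102     ]
grey [256 266  12  17 108] ((262.70001220703125, 272.9000244140625), (18.335756301879883, 6.7082037925720215), 63.43495178222656) [0.45644245 0.1664261  0.102     ]
[[[197, 201, 14
[... 405 characters left out ...]
196], [131, 123, 115], [154, 148, 140], [192, 189, 186], [165, 162, 161], [182, 166, 121]], [[193, 174, 127], [193, 164, 119], [181, 155, 119], [193, 193, 195], [192, 192, 193], [151, 146, 140], [118, 105, 86], [192, 167, 121], [194, 169, 123], [193, 167, 121]], [[190, 185, 134], [190, 184, 135], [191, 187, 137], [191, 186, 136], [192, 188, 137], [193, 190, 138], [194, 179, 131], [195, 181, 133], [195, 183, 132], [196, 183, 134]]]
tray [ 363  192   67   85 1570] ((396.4981689453125, 233.92999267578125), (58.50299072265625, 77.38978576660156), 7.943471908569336) [array([ 0.463, -0.075,  0.008]), array([ 0.662, -0.104,  0.008]), array([ 0.642, -0.256,  0.008]), array([ 0.444, -0.224,  0.008])]
```

View pics/crop.png

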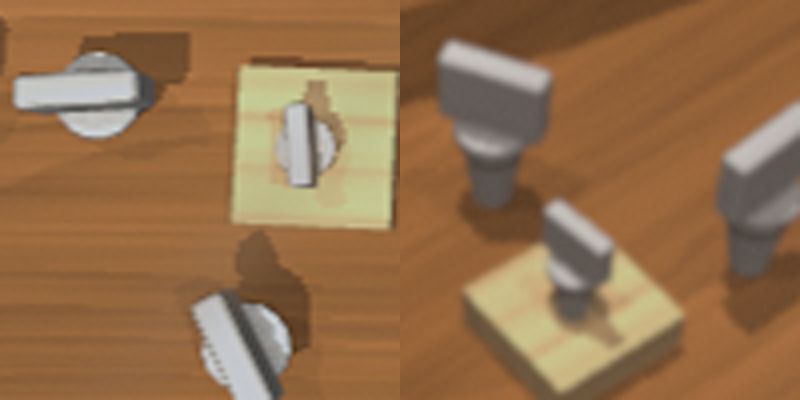

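The crop confirms it: the small peg is the one in the stand (scene 354,155 / top 272,226). Both decoys are about 1.5 times larger and stand directly on the table.

```bash
cat >> h.py <<'E'
from scipy.spatial.transform import Rotation as Ro
def todo(p,yaw,cur=None):
    o=sensors.get_obs(); R0=Ro.from_euler("xyz",o["tool_rot"],degrees=True)
    c=o["tool_pos"] if cur is None else np.array(cur)
    R1=Ro.from_euler("xyz",[180,0,yaw],degrees=True)
    print("now",o["tool_pos"].round(4),o["tool_rot"].round(2),"q",o["qpos"].round(0),"shift mm",(R0.inv().apply(np.array(p)-c)*1e3).round(1),"rotvec",(R0.inv()*R1).as_rotvec().round(4))
E
python3 -c "
from h import *
todo([.567,.155,.2],180)"
```

```text
now [0.2135 0.6136 0.2299] [-1.7993e+02  1.0000e-02  1.6082e+02] q [-70.  18.  -4.  83.   1.  79.  -3.] shift mm [-484.5 -316.9   30.3] rotvec [-1.200e-03 -1.000e-04 -3.348e-01]
```

Request:
drive_tool:
  moves:
    - {"x": -242,"y": -158,"z": 15,"rz": -0.17,"fingers": -1}
    - {"x": -242,"y": -158,"z": 15,"rz": -0.17}
    - {"x": -242,"y": -158,"z": 15,"rz": -0.17}
    - {"x": -242,"y": -158,"z": 15,"rz": -0.17}
    - {"x": -484,"y": -317,"z": 30,"rz": -0.335}
    - {"x": -484,"y": -317,"z": 30,"rz": -0.335}
    - {"x": -484,"y": -317,"z": 30,"rz": -0.335}
    - {"x": -484,"y": -317,"z": 30,"rz": -0.335}
    - {"x": -484,"y": -317,"z": 30,"rz": -0.335}
    - {"x": -484,"y": -317,"z": 30,"rz": -0.335}
    - {"x": -484,"y": -317,"z": 30,"rz": -0.335}
    - {"x": -484,"y": -317,"z": 30,"rz": -0.335}
    - {"x": -484,"y": -317,"z": 30,"rz": -0.335}
    - {"x": -484,"y": -317,"z": 30,"rz": -0.335}

```text
invalid input at $.moves[0]: expected keys x, y, z, rx, ry, rz, fingers
```

```bash
python3 - <<'E'
from h import *
d=cam("wrist"); cv2.imwrite("pics/w1.png",d["image"][:,:,::-1]); print(d["fx"],d["R"],d["t"])
R,t=d["R"],d["t"]
for X in ([.567,.155,.102],[.567,.155,.03]):
    c=R@np.array(X)+t; print(c, d["fx"]*c[0]/c[2]+d["cx"], d["fy"]*c[1]/c[2]+d["cy"])
todo([.567,.155,.081],180)
E
```

```text
306.23360729333 [[ 0.32825814  0.94458757 -0.00095583]
 [ 0.9010731  -0.31283231  0.30033852]
 [ 0.28339702 -0.09944983 -0.9538322 ]] [-0.64899001 -0.03669241  0.39212085]
[-0.31655407  0.45636155  0.44010135] 93.50396645605963 518.0127014885065
[-0.31648525  0.43473718  0.50877727] 123.27743640201129 462.1336312025502
now [0.2136 0.6137 0.2301] [-179.95    0.    160.82] q [-70.  18.  -4.  83.   1.  79.  -3.] shift mm [-484.5 -316.9  149.4] rotvec [-8.000e-04 -1.000e-04 -3.348e-01]
```

View pics/w1.png

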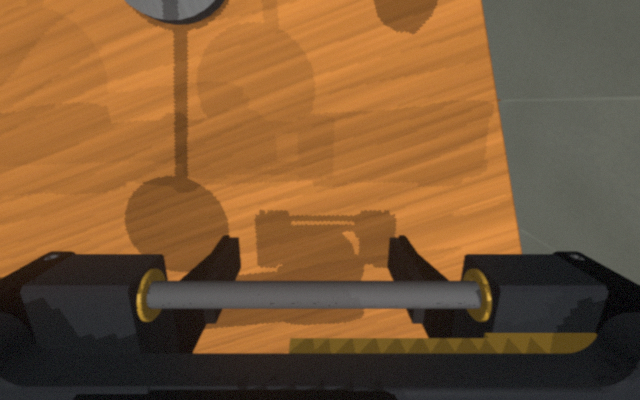

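The move was refused because every row needs all its keys. This wrist view therefore shows only bare table between the fingers, at about (315,240).

Request:
drive_tool:
  moves:
    - {"x": -242,"y": -158,"z": 15,"rx": 0,"ry": 0,"rz": -0.17,"fingers": -1}
    - {"x": -242,"y": -158,"z": 15,"rx": 0,"ry": 0,"rz": -0.17,"fingers": -1}
    - {"x": -242,"y": -158,"z": 15,"rx": 0,"ry": 0,"rz": -0.17,"fingers": -1}
    - {"x": -242,"y": -158,"z": 15,"rx": 0,"ry": 0,"rz": -0.17,"fingers": -1}
    - {"x": -484,"y": -317,"z": 30,"rx": 0,"ry": 0,"rz": -0.335,"fingers": -1}
    - {"x": -484,"y": -317,"z": 30,"rx": 0,"ry": 0,"rz": -0.335,"fingers": -1}
    - {"x": -484,"y": -317,"z": 30,"rx": 0,"ry": 0,"rz": -0.335,"fingers": -1}
    - {"x": -484,"y": -317,"z": 30,"rx": 0,"ry": 0,"rz": -0.335,"fingers": -1}
    - {"x": -484,"y": -317,"z": 30,"rx": 0,"ry": 0,"rz": -0.335,"fingers": -1}
    - {"x": -484,"y": -317,"z": 30,"rx": 0,"ry": 0,"rz": -0.335,"fingers": -1}
    - {"x": -484,"y": -317,"z": 30,"rx": 0,"ry": 0,"rz": -0.335,"fingers": -1}
    - {"x": -484,"y": -317,"z": 30,"rx": 0,"ry": 0,"rz": -0.335,"fingers": -1}

```text
time_s: 1.75
tool_pos: [0.5655, 0.158, 0.2005]
tool_rot: [179.9, -0.0, -179.8]
force: [0.3, 0.4, 0.8]
grip_width: 0.0869
grasp_force: 0.0
```

```bash
python3 - <<'E'
from h import *
d=cam("wrist"); cv2.imwrite("pics/w2.png",d["image"][:,:,::-1]); print(d["fx"],d["R"],d["t"])
R,t=d["R"],d["t"]
for X in ([.567,.155,.102],[.567,.155,.03]):
    c=R@np.array(X)+t; print(c, d["fx"]*c[0]/c[2]+d["cx"], d["fy"]*c[1]/c[2]+d["cy"])
todo([.567,.155,.081],180)
E
```

```text
306.23360729333 [[-0.00370989  0.99999219  0.00136496]
 [ 0.95408578  0.00313075  0.29951716]
 [ 0.29951055  0.00241346 -0.95408994]] [-0.15580631 -0.56712157  0.19391638]
[-0.0027718   0.00488108  0.26679578] 310.58873041079664 206.06743709746615
[-0.00287008 -0.01668416  0.33549025] 311.15046891681646 185.23563187562132
now [0.5655 0.1582 0.2006] [ 1.7993e+02 -3.0000e-02 -1.7977e+02] q [-32.  12.  16.  95.  -3.  73.  75.] shift mm [ -1.6  -3.4 119.6] rotvec [ 0.0012 -0.0006  0.004 ]
```

View pics/w2.png

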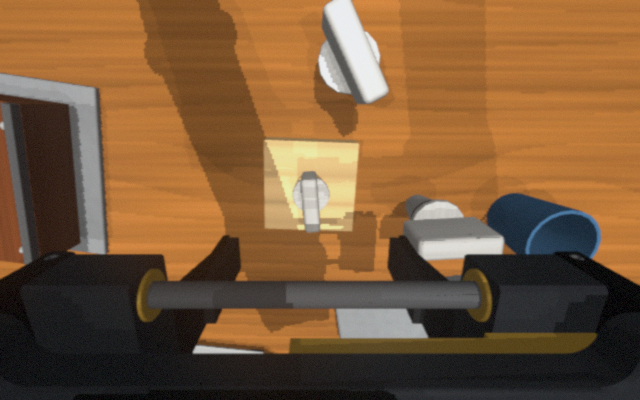

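The head's top face runs from about (310,174) to (312,231) between the fingers, close to the predicted centre (310.6,206). I'll refine its position and yaw.

```bash
python3 - <<'E'
from h import *
d=cam("wrist"); hsv=cv2.cvtColor(d["image"],cv2.COLOR_RGB2HSV)
m=(hsv[...,1]<38)&(hsv[...,2]>120); w=np.zeros_like(m); w[165:236,285:340]=m[165:236,285:340]
pts=[]
for v in range(166,236,3):
    x=np.nonzero(w[v])[0]; print(v,x.min() if len(x) else 0,x.max() if len(x) else 0,len(x), d["image"][v,311]); 
for v in range(208,230):
    x=np.nonzero(w[v])[0]; pts.append(ray(d,x.mean(),v,.102))
p=np.array(pts); k=np.polyfit(p[:,0],p[:,1],1); print("yaw",np.degrees(np.arctan(k[0])),"y at .567",np.polyval(k,.567), p[0],p[-1])
s=cam("scene"); c=s["image"][140:178,335:372]; 
for u,v in ((311,174),(311,232)): print(ray(d,u,v,.102))
E
```

```text
166 0 0 0 [232 196 135]
169 0 0 0 [229 193 132]
172 308 313 5 [124 119 110]
175 303 313 9 [122 120 113]
178 302 317 16 [140 136 129]
181 299 322 24 [218 216 207]
184 297 325 29 [223 220 214]
187 295 326 32 [210 205 199]
190 294 327 34 [204 200 194]
193 293 328 36 [205 200 194]
196 293 328 36 [206 202 196]
199 294 327 34 [220 218 209]
202 295 326 32 [206 203 194]
205 297 324 28 [205 201 194]
208 300 321 22 [209 206 200]
211 304 317 14 [222 220 212]
214 304 318 15 [222 220 212]
217 304 318 15 [220 219 211]
220 304 318 15 [219 215 207]
223 305 318 14 [203 198 192]
226 306 318 13 [149 145 137]
229 306 318 13 [149 144 137]
232 0 0 0 [138 113  90]
235 0 0 0 [137  92  47]
yaw 4.614077975204312 y at .567 0.15476243378444826 [0.56880468 0.1550851  0.102     ] [0.58860198 0.15644665 0.102     ]
[0.53850331 0.15547234 0.102     ]
[0.59150628 0.15555873 0.102     ]
```

```bash
python3 -c "
from h import *
todo([.567,.1548,.079],182)"
```

```text
now [0.5657 0.1577 0.2007] [ 1.7995e+02 -1.0000e-02 -1.7979e+02] q [-32.  12.  16.  95.  -3.  73.  75.] shift mm [ -1.3  -3.  121.7] rotvec [ 0.0008 -0.0001 -0.0312]
```

Request:
drive_tool:
  moves:
    - {"x": -1.3,"y": -3,"z": 40,"rx": 0,"ry": 0,"rz": -0.03,"fingers": -1}
    - {"x": -1.3,"y": -3,"z": 80,"rx": 0,"ry": 0,"rz": -0.03,"fingers": -1}
    - {"x": -1.3,"y": -3,"z": 105,"rx": 0,"ry": 0,"rz": -0.03,"fingers": -1}
    - {"x": -1.3,"y": -3,"z": 121.5,"rx": 0,"ry": 0,"rz": -0.03,"fingers": -1}
    - {"x": -1.3,"y": -3,"z": 121.5,"rx": 0,"ry": 0,"rz": -0.03,"fingers": -1}
    - {"x": -1.3,"y": -3,"z": 121.5,"rx": 0,"ry": 0,"rz": -0.03,"fingers": -1}

```text
time_s: 2.65
tool_pos: [0.5687, 0.153, 0.0803]
tool_rot: [180.0, 0.1, -178.2]
force: [-0.5, 0.5, 1.1]
grip_width: 0.0868
grasp_force: 0.0
```

Request:
drive_tool:
  moves:
    - {"x": 0,"y": 0,"z": 0,"rx": 0,"ry": 0,"rz": 0,"fingers": 1}
    - {"x": 0,"y": 0,"z": 0,"rx": 0,"ry": 0,"rz": 0,"fingers": 1}
    - {"x": 0,"y": 0,"z": 0,"rx": 0,"ry": 0,"rz": 0,"fingers": 1}
    - {"x": 0,"y": 0,"z": 0,"rx": 0,"ry": 0,"rz": 0,"fingers": 1}
    - {"x": 0,"y": 0,"z": 0,"rx": 0,"ry": 0,"rz": 0,"fingers": 1}
    - {"x": 0,"y": 0,"z": 0,"rx": 0,"ry": 0,"rz": 0,"fingers": 1}
    - {"x": 0,"y": 0,"z": 0,"rx": 0,"ry": 0,"rz": 0,"fingers": 1}
    - {"x": 0,"y": 0,"z": 0,"rx": 0,"ry": 0,"rz": 0,"fingers": 1}
  force: 55

```text
time_s: 3.65
tool_pos: [0.5679, 0.1525, 0.0791]
tool_rot: [180.0, 0.0, -178.3]
force: [-0.7, -0.0, -0.2]
grip_width: 0.0151
grasp_force: 1.6
```

Request:
drive_tool:
  moves:
    - {"x": 0,"y": 0,"z": 0,"rx": 0,"ry": 0,"rz": 0,"fingers": 1}
    - {"x": 0,"y": 0,"z": 0,"rx": 0,"ry": 0,"rz": 0,"fingers": 1}
    - {"x": 0,"y": 0,"z": 0,"rx": 0,"ry": 0,"rz": 0,"fingers": 1}
    - {"x": 0,"y": 0,"z": 0,"rx": 0,"ry": 0,"rz": 0,"fingers": 1}
    - {"x": 0,"y": 0,"z": -20,"rx": 0,"ry": 0,"rz": 0,"fingers": 1}
    - {"x": 0,"y": 0,"z": -60,"rx": 0,"ry": 0,"rz": 0,"fingers": 1}
    - {"x": 0,"y": 0,"z": -100,"rx": 0,"ry": 0,"rz": 0,"fingers": 1}
    - {"x": 0,"y": 0,"z": -120,"rx": 0,"ry": 0,"rz": 0,"fingers": 1}
    - {"x": 0,"y": 0,"z": -120,"rx": 0,"ry": 0,"rz": 0,"fingers": 1}
    - {"x": 0,"y": 0,"z": -120,"rx": 0,"ry": 0,"rz": 0,"fingers": 1}

```text
time_s: 4.9
tool_pos: [0.567, 0.1523, 0.1976]
tool_rot: [-180.0, -0.1, -178.3]
force: [0.0, 0.5, -2.4]
grip_width: 0.0134
grasp_force: 55.0
```

```bash
python3 - <<'E'
from h import *
d=cam("scene"); im=d["image"]
o=sensors.get_obs(); print(o["force"],o["grip_width"],o["grasp_force"])
p=o["tool_pos"]; c=d["R"]@p+d["t"]; u=int(d["fx"]*c[0]/c[2]+d["cx"]); v=int(d["fy"]*c[1]/c[2]+d["cy"]); print(u,v)
a=cv2.resize(im[v-50:v+50,u-50:u+50],(500,500),interpolation=cv2.INTER_CUBIC)
w=cam("wrist"); b=w["image"][150:350,220:420]; b=cv2.resize(b,(300,300))
cv2.imwrite("pics/g1.png",np.hstack([a,np.vstack([b,np.zeros((200,300,3),np.uint8)])])[:,:,::-1])
# block hole/yaw using both views
for n in ("top","scene"):
    t=cam(n) if n=="top" else d
    h=cv2.cvtColor(t["image"],cv2.COLOR_RGB2HSV)
    m=(h[...,0]>20)&(h[...,0]<35)&(h[...,1]>110)&(h[...,2]>100)
    for B in blobs(m,60):
        ys,xs=np.nonzero(B[0]); 
        if B[1][4]<250: e=cv2.fitEllipse(cv2.convexHull(np.c_[xs,ys].astype(np.int32))); print(n,B[1],e,ray(t,*e[0],.075))
todo([.554,-.165,.2],180)
E
```

```text
[-0.31360406 -0.80750789 -1.84736281] 0.013640563887659645 54.996235091239214
354 118
top [393 225  18  17 172] ((401.5135498046875, 232.77682495117188), (16.952251434326172, 17.823122024536133), 102.18230438232422) [ 0.55315973 -0.1646395   0.075     ]
now [0.5671 0.1523 0.1974] [-1.7995e+02 -1.4000e-01 -1.7827e+02] q [-32.  12.  16.  96.  -3.  73.  77.] shift mm [  22.6 -316.7   -2.2] rotvec [-0.001  -0.0025  0.0302]
```

View pics/g1.png

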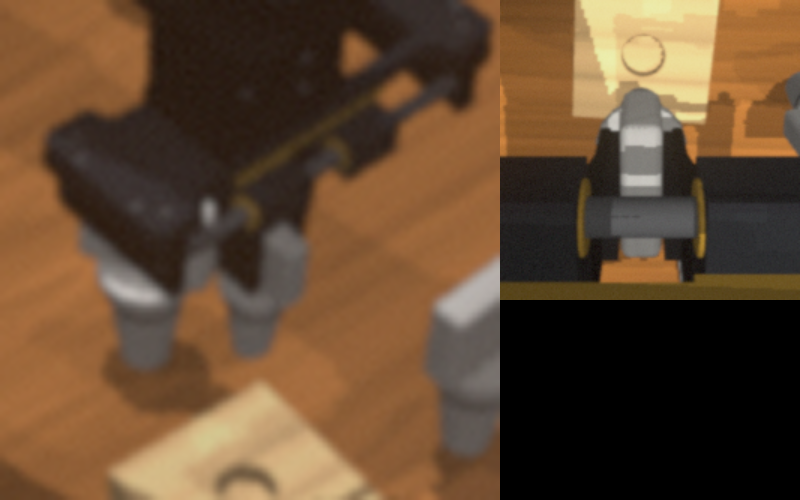

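The peg is held upright with its head flush between the pads. In the wrist view the stand's hole is empty at crop (642,55). Next I carry it over the block, pre-turned by about −1 rad.

Request:
drive_tool:
  moves:
    - {"x": 4,"y": -50,"z": -2,"rx": 0,"ry": 0,"rz": 0.15,"fingers": 1}
    - {"x": 8,"y": -105,"z": -2,"rx": 0,"ry": 0,"rz": 0.3,"fingers": 1}
    - {"x": 12,"y": -160,"z": -2,"rx": 0,"ry": 0,"rz": 0.45,"fingers": 1}
    - {"x": 16,"y": -215,"z": -2,"rx": 0,"ry": 0,"rz": 0.6,"fingers": 1}
    - {"x": 20,"y": -270,"z": -2,"rx": 0,"ry": 0,"rz": 0.75,"fingers": 1}
    - {"x": 23,"y": -316,"z": -2,"rx": 0,"ry": 0,"rz": 0.9,"fingers": 1}
    - {"x": 23,"y": -316,"z": -2,"rx": 0,"ry": 0,"rz": 1.05,"fingers": 1}
    - {"x": 23,"y": -316,"z": -2,"rx": 0,"ry": 0,"rz": 1.155,"fingers": 1}
    - {"x": 23,"y": -316,"z": 20,"rx": 0,"ry": 0,"rz": 1.155,"fingers": 1}
    - {"x": 23,"y": -316,"z": 42,"rx": 0,"ry": 0,"rz": 1.155,"fingers": 1}
    - {"x": 23,"y": -316,"z": 42,"rx": 0,"ry": 0,"rz": 1.155,"fingers": 1}
    - {"x": 23,"y": -316,"z": 42,"rx": 0,"ry": 0,"rz": 1.155,"fingers": 1}
    - {"x": 23,"y": -316,"z": 42,"rx": 0,"ry": 0,"rz": 1.155,"fingers": 1}

```text
time_s: 6.68
tool_pos: [0.5551, -0.1643, 0.1581]
tool_rot: [179.9, 0.1, 115.6]
force: [-0.2, -0.6, -2.2]
grip_width: 0.0135
grasp_force: 55.0
```

```bash
python3 - <<'E'
from h import *
d=cam("scene"); im=d["image"]
a=cv2.resize(im[160:260,190:290],(600,600),interpolation=cv2.INTER_CUBIC)
cv2.imwrite("pics/hov.png",a[:,:,::-1])
o=sensors.get_obs(); p=o["tool_pos"]
pr=lambda X:(lambda c:(round(d["fx"]*c[0]/c[2]+d["cx"],1),round(d["fy"]*c[1]/c[2]+d["cy"],1)))(d["R"]@np.array(X)+d["t"])
print("foot pred",pr([p[0],p[1],p[2]-.061]),"mouth pred",pr([.5532,-.1646,.075]))
todo([.5532,-.1646,.155],115.5)
E
```

```text
foot pred (np.float64(239.6), np.float64(213.5)) mouth pred (np.float64(240.4), np.float64(218.3))
now [ 0.555  -0.1642  0.158 ] [1.7992e+02 5.0000e-02 1.1556e+02] q [-16.  14.  35. 100.  -8.  69.  46.] shift mm [ 0.5 -1.8  3. ] rotvec [0.0014 0.0009 0.001 ]
```

View pics/hov.png

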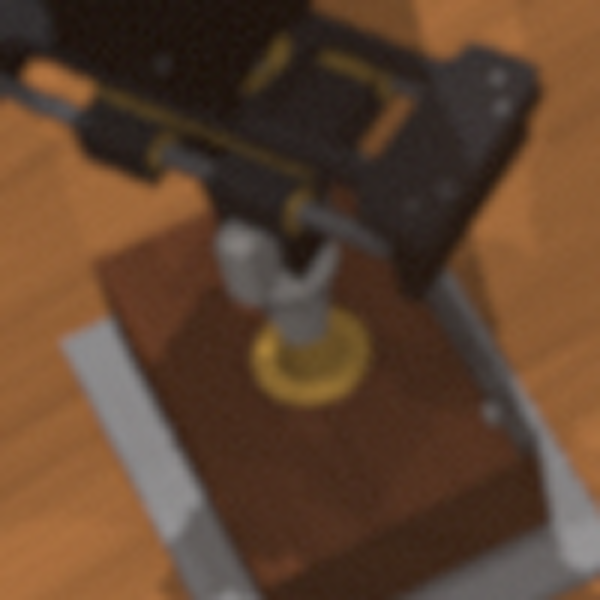

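The brass ring is centred at crop (311,357) and the plug's foot at about (302,346) directly above it. I'll work out their relative offset in this one view.

```bash
python3 - <<'E'
from h import *
d=cam("scene"); im=d["image"]; o=sensors.get_obs()
h=cv2.cvtColor(im,cv2.COLOR_RGB2HSV)
m=np.zeros(h.shape[:2],bool); R=(slice(205,235),slice(222,262))
m[R]=((h[...,0]>16)&(h[...,0]<35)&(h[...,1]>130)&(h[...,2]>85))[R]
B=max(blobs(m,5),key=lambda b:b[1][4]); ys,xs=np.nonzero(B[0]); e=cv2.fitEllipse(cv2.convexHull(np.c_[xs,ys].astype(np.int32))); print(B[1],e)
M=ray(d,*e[0],.075); M2=ray(d,241.8-.4,219.5-.4,.075); print("mouth",M,M2)
g=np.zeros_like(m); g[R]=((h[...,1]<90)&(h[...,2]>80))[R]
for v in range(205,222):
    x=np.nonzero(g[v])[0]; print(v,(x.min(),x.max(),len(x)) if len(x) else 0, end="; ")
f=np.array([.78,-.625,0])
for v in (216.8,217.5): print(v,"foot",ray(d,240.0,v,o["tool_pos"][2]-.061)-.009*f, "tool",o["tool_pos"])
E
```

```text
[232 211  20  16 199] ((241.45997619628906, 218.48202514648438), (16.15868377685547, 19.615968704223633), 79.22145080566406)
mouth [ 0.55497717 -0.16295756  0.075     ] [ 0.55625532 -0.1639528   0.075     ]
205 (np.int64(227), np.int64(244), 13); 206 (np.int64(227), np.int64(244), 16); 207 (np.int64(228), np.int64(243), 16); 208 (np.int64(228), np.int64(242), 15); 209 (np.int64(229), np.int64(242), 14); 210 (np.int64(230), np.int64(242), 12); 211 (np.int64(236), np.int64(244), 9); 212 (np.int64(235), np.int64(244), 10); 213 (np.int64(235), np.int64(243), 9); 214 (np.int64(236), np.int64(243), 8); 215 (np.int64(237), np.int64(243), 7); 216 (np.int64(237), np.int64(242), 6); 217 (np.int64(239), np.int64(239), 1); 218 0; 219 0; 220 0; 221 0; 216.8 foot [ 0.55562839 -0.16245526  0.09690718] tool [ 0.55495115 -0.16417647  0.15790718]
217.5 foot [ 0.55714287 -0.16344212  0.09690718] tool [ 0.55495115 -0.16417647  0.15790718]
```

The offset between foot and mouth is about 1 mm, inside the 4 mm entry clearance, so I go down and watch the force.

Request:
drive_tool:
  moves:
    - {"x": 0,"y": 0,"z": 15,"rx": 0,"ry": 0,"rz": 0,"fingers": 1}
    - {"x": 0,"y": 0,"z": 25,"rx": 0,"ry": 0,"rz": 0,"fingers": 1}
    - {"x": 0,"y": 0,"z": 33,"rx": 0,"ry": 0,"rz": 0,"fingers": 1}
    - {"x": 0,"y": 0,"z": 40,"rx": 0,"ry": 0,"rz": 0,"fingers": 1}
    - {"x": 0,"y": 0,"z": 43,"rx": 0,"ry": 0,"rz": 0,"fingers": 1}
    - {"x": 0,"y": 0,"z": 43,"rx": 0,"ry": 0,"rz": 0,"fingers": 1}
    - {"x": 0,"y": 0,"z": 43,"rx": 0,"ry": 0,"rz": 0,"fingers": 1}

```text
time_s: 7.65
tool_pos: [0.5547, -0.1642, 0.1144]
tool_rot: [180.0, 0.0, 115.6]
force: [0.2, 0.8, -2.2]
grip_width: 0.0135
grasp_force: 55.0
```

Request:
drive_tool:
  moves:
    - {"x": 0,"y": 0,"z": 3,"rx": 0,"ry": 0,"rz": 0,"fingers": 1}
    - {"x": 0,"y": 0,"z": 5,"rx": 0,"ry": 0,"rz": 0,"fingers": 1}
    - {"x": 0,"y": 0,"z": 7,"rx": 0,"ry": 0,"rz": 0,"fingers": 1}
    - {"x": 0,"y": 0,"z": 7,"rx": 0,"ry": 0,"rz": 0,"fingers": 1}
    - {"x": 0,"y": 0,"z": 7,"rx": 0,"ry": 0,"rz": 0,"fingers": 1}

```text
time_s: 8.28
tool_pos: [0.5544, -0.164, 0.1071]
tool_rot: [-180.0, -0.0, 115.6]
force: [-0.5, -0.6, -0.8]
grip_width: 0.0131
grasp_force: 55.0
```

Request:
drive_tool:
  moves:
    - {"x": 0,"y": 0,"z": 1,"rx": 0,"ry": 0,"rz": 0,"fingers": 1}
    - {"x": 0,"y": 0,"z": 2,"rx": 0,"ry": 0,"rz": 0,"fingers": 1}
    - {"x": 0,"y": 0,"z": 2,"rx": 0,"ry": 0,"rz": 0,"fingers": 1}
    - {"x": 0,"y": 0,"z": 2,"rx": 0,"ry": 0,"rz": 0,"fingers": 1}

```text
time_s: 8.78
tool_pos: [0.5545, -0.164, 0.1055]
tool_rot: [180.0, -0.0, 115.6]
force: [-2.1, 0.7, 5.0]
grip_width: 0.0137
grasp_force: 55.0
```

Request:
drive_tool:
  moves:
    - {"x": 0,"y": 0,"z": 1,"rx": 0,"ry": 0,"rz": 0,"fingers": 1}
    - {"x": 0,"y": 0,"z": 2,"rx": 0,"ry": 0,"rz": 0,"fingers": 1}
    - {"x": 0,"y": 0,"z": 2,"rx": 0,"ry": 0,"rz": 0,"fingers": 1}
    - {"x": 0,"y": 0,"z": 2,"rx": 0,"ry": 0,"rz": 0,"fingers": 1}

```text
time_s: 9.28
tool_pos: [0.5546, -0.1641, 0.1041]
tool_rot: [180.0, -0.0, 115.6]
force: [-3.5, 1.3, 8.4]
grip_width: 0.0134
grasp_force: 55.0
```

Request:
drive_tool:
  moves:
    - {"x": 0.7,"y": -0.7,"z": 1,"rx": 0,"ry": 0,"rz": 0,"fingers": 1}
    - {"x": 0.7,"y": -0.7,"z": 2,"rx": 0,"ry": 0,"rz": 0,"fingers": 1}
    - {"x": 0.7,"y": -0.7,"z": 2,"rx": 0,"ry": 0,"rz": 0,"fingers": 1}
    - {"x": 0.7,"y": -0.7,"z": 2,"rx": 0,"ry": 0,"rz": 0,"fingers": 1}

```text
time_s: 9.78
tool_pos: [0.5545, -0.164, 0.103]
tool_rot: [179.9, 0.0, 115.6]
force: [-4.1, 2.7, 12.0]
grip_width: 0.0133
grasp_force: 55.0
```

Request:
drive_tool:
  moves:
    - {"x": 1.6,"y": -1,"z": 0.5,"rx": 0,"ry": 0,"rz": 0,"fingers": 1}
    - {"x": 1.6,"y": -1,"z": 1.5,"rx": 0,"ry": 0,"rz": 0,"fingers": 1}
    - {"x": 1.6,"y": -1,"z": 1.5,"rx": 0,"ry": 0,"rz": 0,"fingers": 1}
    - {"x": 1.6,"y": -1,"z": 1.5,"rx": 0,"ry": 0,"rz": 0,"fingers": 1}

```text
time_s: 10.28
tool_pos: [0.5542, -0.1639, 0.1025]
tool_rot: [179.7, 0.2, 115.5]
force: [-2.2, -0.1, 14.1]
grip_width: 0.0135
grasp_force: 55.0
```

Request:
drive_tool:
  moves:
    - {"x": 0,"y": 0,"z": 1,"rx": 0,"ry": 0,"rz": -0.06,"fingers": 1}
    - {"x": 0,"y": 0,"z": 1,"rx": 0,"ry": 0,"rz": -0.12,"fingers": 1}
    - {"x": 0,"y": 0,"z": 1,"rx": 0,"ry": 0,"rz": -0.18,"fingers": 1}
    - {"x": 0,"y": 0,"z": 1,"rx": 0,"ry": 0,"rz": -0.24,"fingers": 1}
    - {"x": 0,"y": 0,"z": 1,"rx": 0,"ry": 0,"rz": -0.3,"fingers": 1}

```text
time_s: 10.9
tool_pos: [0.5543, -0.1638, 0.1014]
tool_rot: [179.8, 0.3, 132.8]
force: [-0.6, 1.1, 14.6]
grip_width: 0.0136
grasp_force: 55.0
```

Request:
drive_tool:
  moves:
    - {"x": 0,"y": 0,"z": 0.7,"rx": 0,"ry": 0,"rz": -0.06,"fingers": 1}
    - {"x": 0,"y": 0,"z": 1.5,"rx": 0,"ry": 0,"rz": -0.12,"fingers": 1}
    - {"x": 0,"y": 0,"z": 1.5,"rx": 0,"ry": 0,"rz": -0.18,"fingers": 1}
    - {"x": 0,"y": 0,"z": 1.5,"rx": 0,"ry": 0,"rz": -0.24,"fingers": 1}
    - {"x": 0,"y": 0,"z": 1.5,"rx": 0,"ry": 0,"rz": -0.3,"fingers": 1}
    - {"x": 0,"y": 0,"z": 1.5,"rx": 0,"ry": 0,"rz": -0.34,"fingers": 1}

```text
time_s: 11.65
tool_pos: [0.5544, -0.1638, 0.1002]
tool_rot: [179.9, 0.3, 152.2]
force: [-1.9, 1.1, 13.8]
grip_width: 0.0135
grasp_force: 55.0
```

Request:
drive_tool:
  moves:
    - {"x": 0,"y": 0,"z": 1,"rx": 0,"ry": 0,"rz": -0.06,"fingers": 1}
    - {"x": 0,"y": 0,"z": 2,"rx": 0,"ry": 0,"rz": -0.12,"fingers": 1}
    - {"x": 0,"y": 0,"z": 2.5,"rx": 0,"ry": 0,"rz": -0.18,"fingers": 1}
    - {"x": 0,"y": 0,"z": 2.5,"rx": 0,"ry": 0,"rz": -0.24,"fingers": 1}
    - {"x": 0,"y": 0,"z": 2.5,"rx": 0,"ry": 0,"rz": -0.3,"fingers": 1}
    - {"x": 0,"y": 0,"z": 2.5,"rx": 0,"ry": 0,"rz": -0.34,"fingers": 1}

```text
time_s: 12.4
tool_pos: [0.5545, -0.1638, 0.0985]
tool_rot: [180.0, 0.4, 171.7]
force: [-3.7, 0.7, 18.7]
grip_width: 0.0135
grasp_force: 55.1
```

Request:
drive_tool:
  moves:
    - {"x": 0,"y": 0,"z": 0,"rx": 0,"ry": 0,"rz": 0.08,"fingers": 1}
    - {"x": 0,"y": 0,"z": 0,"rx": 0,"ry": 0,"rz": 0.16,"fingers": 1}
    - {"x": 0,"y": 0,"z": 0,"rx": 0,"ry": 0,"rz": 0.24,"fingers": 1}
    - {"x": 0,"y": 0,"z": 0,"rx": 0,"ry": 0,"rz": 0.32,"fingers": 1}
    - {"x": 0,"y": 0,"z": 0,"rx": 0,"ry": 0,"rz": 0.24,"fingers": 1}
    - {"x": 0,"y": 0,"z": 0,"rx": 0,"ry": 0,"rz": 0.16,"fingers": 1}
    - {"x": 0,"y": 0,"z": 0,"rx": 0,"ry": 0,"rz": 0.08,"fingers": 1}
    - {"x": 0,"y": 0,"z": 0,"rx": 0,"ry": 0,"rz": 0,"fingers": 1}
    - {"x": 0,"y": 0,"z": 0,"rx": 0,"ry": 0,"rz": 0,"fingers": 1}

```text
time_s: 13.52
tool_pos: [0.5544, -0.1637, 0.0981]
tool_rot: [180.0, 0.4, 171.7]
force: [-3.3, -0.1, 17.2]
grip_width: 0.0139
grasp_force: 55.0
```

```bash
python3 - <<'E'
from h import *
d=cam("scene"); im=d["image"]
a=cv2.resize(im[165:255,195:285],(600,600),interpolation=cv2.INTER_CUBIC)
cv2.imwrite("pics/in.png",a[:,:,::-1])
E
```

```text
(no output)
```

View pics/in.png

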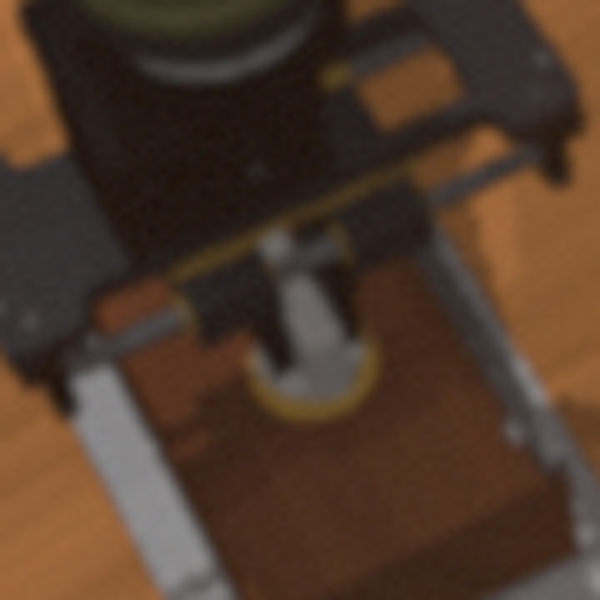

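The collar sits close above the brass ring, at crop (313,380), with the head in line with the fence. I ease off the press, open, and rise.

Request:
drive_tool:
  moves:
    - {"x": 0,"y": 0,"z": -2,"rx": 0,"ry": 0,"rz": 0,"fingers": 1}
    - {"x": 0,"y": 0,"z": -4,"rx": 0,"ry": 0,"rz": 0,"fingers": 1}
    - {"x": 0,"y": 0,"z": -6,"rx": 0,"ry": 0,"rz": 0,"fingers": 1}
    - {"x": 0,"y": 0,"z": -7,"rx": 0,"ry": 0,"rz": 0,"fingers": 1}
    - {"x": 0,"y": 0,"z": -7,"rx": 0,"ry": 0,"rz": 0,"fingers": 1}
    - {"x": 0,"y": 0,"z": -7,"rx": 0,"ry": 0,"rz": 0,"fingers": 1}

```text
time_s: 14.32
tool_pos: [0.5541, -0.1636, 0.1018]
tool_rot: [-179.9, 0.3, 171.7]
force: [5.7, -2.0, -1.5]
grip_width: 0.0135
grasp_force: 55.0
```

Request:
drive_tool:
  moves:
    - {"x": -1.5,"y": 0,"z": 0,"rx": 0,"ry": 0,"rz": 0,"fingers": 1}
    - {"x": -1.5,"y": 0,"z": 0,"rx": 0,"ry": 0,"rz": 0,"fingers": 1}
    - {"x": -1.5,"y": 0,"z": 0,"rx": 0,"ry": 0,"rz": 0,"fingers": -0.2}
    - {"x": -1.5,"y": 0,"z": 0,"rx": 0,"ry": 0,"rz": 0,"fingers": -0.2}
    - {"x": -1.5,"y": 0,"z": 0,"rx": 0,"ry": 0,"rz": 0,"fingers": -0.2}
    - {"x": -1.5,"y": 0,"z": 0,"rx": 0,"ry": 0,"rz": 0,"fingers": -0.2}
    - {"x": -1.5,"y": 0,"z": 0,"rx": 0,"ry": 0,"rz": 0,"fingers": -0.2}
    - {"x": -1.5,"y": 0,"z": 0,"rx": 0,"ry": 0,"rz": 0,"fingers": -0.2}

```text
time_s: 15.32
tool_pos: [0.5534, -0.1629, 0.1016]
tool_rot: [180.0, -0.0, 171.7]
force: [-0.4, 0.6, -0.2]
grip_width: 0.0515
grasp_force: 0.0
```

Released. Now I rise straight up and back away for a clear look.

Request:
drive_tool:
  moves:
    - {"x": 0,"y": 0,"z": -20,"rx": 0,"ry": 0,"rz": 0,"fingers": -0.2}
    - {"x": 0,"y": 0,"z": -60,"rx": 0,"ry": 0,"rz": 0,"fingers": -0.2}
    - {"x": 0,"y": 0,"z": -110,"rx": 0,"ry": 0,"rz": 0,"fingers": -0.2}
    - {"x": 0,"y": 0,"z": -160,"rx": 0,"ry": 0,"rz": 0,"fingers": -0.2}
    - {"x": 0,"y": -50,"z": -180,"rx": 0,"ry": 0,"rz": 0,"fingers": -0.2}
    - {"x": 0,"y": 60,"z": -180,"rx": 0,"ry": 0,"rz": 0,"fingers": -0.2}
    - {"x": 0,"y": 120,"z": -180,"rx": 0,"ry": 0,"rz": 0,"fingers": -0.2}
    - {"x": 0,"y": 180,"z": -180,"rx": 0,"ry": 0,"rz": 0,"fingers": -0.2}
    - {"x": 0,"y": 220,"z": -180,"rx": 0,"ry": 0,"rz": 0,"fingers": -0.2}
    - {"x": 0,"y": 220,"z": -180,"rx": 0,"ry": 0,"rz": 0,"fingers": -0.2}
    - {"x": 0,"y": 220,"z": -180,"rx": 0,"ry": 0,"rz": 0,"fingers": -0.2}
    - {"x": 0,"y": 220,"z": -180,"rx": 0,"ry": 0,"rz": 0,"fingers": -0.2}

```text
time_s: 16.82
tool_pos: [0.5851, 0.0518, 0.2817]
tool_rot: [-179.9, 0.0, 171.5]
force: [-0.2, -0.8, -0.6]
grip_width: 0.0525
grasp_force: 0.0
```

```bash
python3 - <<'E'
from h import *
d=cam("scene"); t=cam("top")
a=cv2.resize(d["image"][170:260,195:285],(400,400),interpolation=cv2.INTER_CUBIC)
b=cv2.resize(t["image"][185:285,350:450],(400,400),interpolation=cv2.INTER_CUBIC)
cv2.imwrite("pics/end.png",np.hstack([a,b])[:,:,::-1])
f=lambda X:(lambda c:(d["fx"]*c[0]/c[2]+d["cx"],d["fy"]*c[1]/c[2]+d["cy"]))(d["R"]@X+d["t"])
for z in (.083,.084,.085,.126): 
  u=f(np.array([.5555,-.1635,z])); print(z,((u[0]-195)*40/9,(u[1]-170)*40/9))
E
```

```text
0.083 (np.float64(203.8826673656806), np.float64(208.337905753242))
0.084 (np.float64(203.59684304402234), np.float64(207.28009246063985))
0.085 (np.float64(203.31057630806728), np.float64(206.22064182758538))
0.126 (np.float64(191.1796294630028), np.float64(161.32496342585682))
```

View pics/end.png

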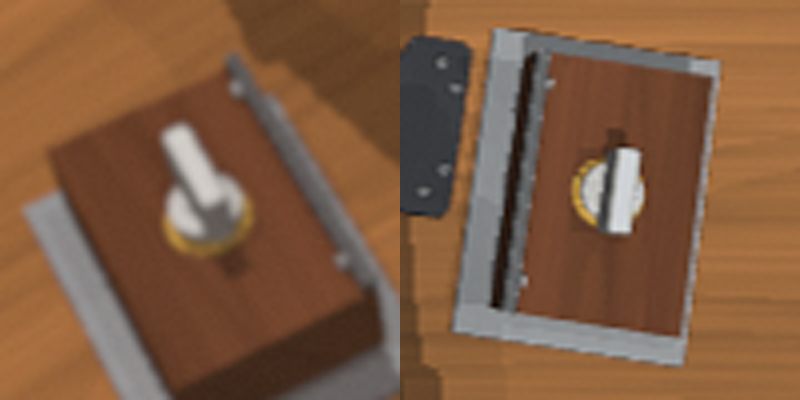

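The peg stands upright and centred. In the top view its head edge leans about 6.5° and the fence about 7.2°, so they are in line. By the TCP height the ring is about 1 mm below the face. Handing in.

```bash
python3 -c "
from cell import workorder
print(workorder.sign_off())"
```

```text
the job is handed in; nothing more can be done
None
```

The job is handed in: the peg is wedged upright in the block's hole, released and in line with the fence, with its ring about 1 mm below the face going by tool height (the collar hides the ring from the cameras). Pressing stayed around 21 N at most, and sign-off gave no verdict.

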